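Park the stray short probe, then hold the long probe centred in the guide ring

ROBOT

A 6-joint arm with a two-finger parallel gripper is mounted at the origin on a cart in front of the work surface, level with it; the furniture and walls round the work are solid. World frame = base frame: x ahead of the robot, y to its left, z up, the work surface at z = 0. Lengths are in m, angles in rad, forces in N, time in s.
With the tool pointing down it reaches from about 0.4 to 0.825 m from the base axis. Payload 7 kg.
Tool frame: the origin (TCP) lies on the centre line of the jaws, within the pads' length; the fingertips stand tip_reach ahead of it and the grasp point (between the pads) is the TCP (tip_reach is the distance from the TCP to the fingertips, in m); z points along the fingers, y is the line along which they close (so a half turn about z gives the same grasp; the last joint's range is limited). The gripper opens to 88 mm and grips with 3 to 60 N. Pads are 19 mm wide; open, the fingers measure 130 mm over their backs; the gripper's body (78 mm by 193 mm) begins 47 mm behind the grasp point.
Start: joints at [-0.82, 0.359, 0.012, 0, -1.224, -0.288], TCP at [0.301, -0.604, 0.216] pointing down, gripper open.
Joint ranges: [-3.07, 3.07], [-1.43, 2.12], [-1.02, 1.25], [-3.03, 1.67], [-3.05, -0], [-3.03, 3.03]. Speed limits (rad/s): [2.39, 2.39, 3.01, 3.14, 3.14, 3.14].

INTERFACE

Orientations are given as [roll, pitch, yaw] about the fixed x, y, z axes, in that order (R = Rz(yaw) Ry(pitch) Rx(roll)).
In Python, from station import get_state, grab_frame, calibration, job_done, find_in, mark_of, tip_reach gives the robot as it stands.
- The arm moves only by the shell command python3 -m handwheel 'ROWS' [OPENING] [FORCE]. ROWS is JSON, a list of rows, each an object with "delta_pos": the shift along the world's x, y, z in units of 30 mm (1.0 is 30 mm), a list of three; "dr": the turn, a rotation vector about the world's x, y, z in degrees, a list of three. In form: [{"delta_pos": [tx, ty, tz], "dr": [rx, ry, rz]}, ...]. A call has 1 to 10 rows; each row shifts and turns the commanded pose from where the row before left it; what a row does not reach is not made up. A row lasts 1/10 s, in which the tool goes at most 50 mm and 8.59 degrees, less where a joint would pass 70% of its speed; a pose out of reach is approached as far as the arm can. A call is refused whole if a number of a shift passes 1 or a number of a turn 8.59, either way. A call with a gripper value outside its range is refused whole. OPENING is the closure, from -1 (fully open) to 1 (shut), set as the call begins (- or left out, the last holds). The fingers move at their own pace and stop on an object; FORCE is the grip in N (left out, the last holds). Time passes only in rows, so rows that do not move let the fingers close. It gives the time, the measured TCP pose, the force, the opening and the grip force at its end, in the units of the state.
- get_state(): the state, without advancing time (a new reading comes with each control period).
- grab_frame(name): name is "scene" or "side" or "wrist"; returns the picture (480x640x3 uint8, red, green, blue); there is no depth.
- calibration(name): a dict with "fx", "fy", "cx", "cy" (pixels), "k1" (the pictures are not rectified: a ray, as slopes to the right and down, at radius r is drawn at 1 + k1 r^2 times it, then the intrinsics apply), "extrinsics" (4x4, takes a point from world to camera coordinates). Camera axes: x right, y down, z forward; pixel columns grow to the right and rows downward; lengths in m; the calibration is good to about 2 mm. A picture is of the moment at which its call begins: read the wrist's pose just before it. calibration takes no time and is no camera call; for the wrist camera it gives the pose at the moment of the call.
- job_done(): hands the job in; it is judged then, once.
Trained networks look in the newest picture that a camera, given by its name, has taken for a name from the list of things; names that differ only in an ending like _2 or _b are one class to them, and where a whole thing is asked for, a point or a joint stands for the part that bears it (a point fixed in the world has none). Each returns a list of dicts, best first, with "conf" (0 to 1); they miss things now and then, are a little off and sometimes report something else, mostly with a low value. They report only what shows in the picture. A call takes as long as a camera call. They do not tell look-alikes from the thing itself.
- find_in(camera, query): "location" ([column, row] in pixels, amid what is visible of it).
- mark_of(camera, query): "location" ([column, row] in pixels: a listed point, or the origin of a listed thing).
The state is a dict: "t": time; "q": joint angles; "qd": joint speeds; "joint_efforts": joint torques, N m; "eef_pos": TCP position; "ee_rot": TCP orientation; "force": force on the tool from outside, world axes, zero at the start; "moment": the same for the moment, N m; "width": finger opening in m; "gripper_force": force on a finger pad.
Only numpy, scipy, OpenCV 4.12 (cv2) and the standard library are available. Lean on these libraries where they do the work, as an engineer would, in place of code of your own. Each camera call takes 0.05 s, during which the arm holds its last target. There are 200 camera calls.

TASK

One short stem probe was left in the rear row of the white parking block, which is only for long probes: put it fully home in the empty hole of the front row, beside the other short one, and let go. Then take the long probe from the rear row, lower its steel stem from above through the guide ring of the check stand without ever touching the stand, until the tip hangs about midway between the ring's underside and the base plate. Finish while still holding it there in the gripper, still, upright and centred in the bore, with the other things left where they are.

Things in the scene. Friction and masses are not known exactly. Their poses are not given: they have to be found in the camera images.
- parking_block: Fixed white plastic block, 115 x 115 x 46 mm high. Four round blind holes, 11 mm wide, 2 mm chamfer, 40 mm deep (floor 6 mm above the worktop), at x = +-35, y = +-35 mm, neighbours 70 mm apart: front row nearer the robot (-x), rear row (+x). Origin: centre of the underside, z up; turned up to 25 degrees from the world's axes.
- front_right (a point): Centre of the mouth (at the block's top face, 46 mm high) of the front row's right hole (block x = -35, y = -35 mm): the empty front hole, where the stray short probe belongs. Axes as the block's.
- front_left (a point): Centre of the mouth of the front row's left hole (block x = -35, y = +35 mm); the parked short probe stands in it. Axes as the block's.
- stray_short_probe: Loose short probe, about 45 g, in one of the rear holes at the start. Round steel stem 8 mm thick, 65 mm long; above it a round grey grip 16 mm thick, 65 to 105 mm above the tip. Origin: the tip (flat foot), z along the stem to the grip. It stands upright on the hole's floor, its top 111 mm above the worktop.
- parked_short_probe: Another short probe, the same as the stray one, standing properly in the front row's left hole; to be left there. Origin: the tip.
- long_probe: Loose long probe, about 45 g, in the other rear hole at the start. As the short ones, but the 8 mm stem is 90 mm long; grip (16 mm thick) 90 to 130 mm above the tip. Origin: the tip (flat foot), z along the stem to the grip. Standing in its hole its top is 136 mm above the worktop, 25 mm higher than the short ones.
- long_probe_stem (a point): Point on the long probe's stem axis, 38 mm above its tip; it is inside the ring when the tip is at its place.
- check_stand: Fixed stand. Grey base plate 130 x 90 x 10 mm; aluminium post (22 x 30 mm, centred 64 mm from the ring axis in stand +x, 91 mm high) whose arm carries a guide ring: outside 34 mm wide, bore 20 mm straight through, 55 to 85 mm above the worktop, axis vertical. Origin: on the ring axis, at the worktop, z up. Turned up to 29 degrees.
- guide_mouth (a point): Centre of the bore's upper mouth, 85 mm above the worktop.
- guide_exit (a point): Centre of the bore's lower mouth, 55 mm above the worktop; the base plate's top is 45 mm below it.
- slide_box: Bystander: flat box of glass slides, 70 x 100 x 24 mm, loose; leave alone. Origin: centre of the underside.
- microtube_block: Bystander: metal tube block, 50 x 70 x 30 mm, loose; leave alone. Origin: centre of the underside.
- reagent_bottle: Bystander: small white dropper bottle, 34 mm wide, 74 mm high, loose; leave alone. Origin: centre of the underside.
Things that resemble listed ones, but are neither listed nor needed, are in the scene too. Leave any orange or yellow look-alike of the long_probe alone.

How it is judged:
By the outcome, as a careful person would: the job done as asked, in the order asked, and still so for the second after the job is handed in, while the arm keeps its last pose, push and grip.
It also fails if it takes over 51 s, if anything falls off the work surface, if the arm or the gripper's body presses on something with over 40 N, if the wrist force passes 120 N, or if a joint passes its speed limit or range.

## Working session

There is one attempt and no reset: what is moved stays moved. The work goes in short steps, Python scripts to look and compute and a shell command to move; the robot and the scene stay as the last step left them, time stands still between calls to the robot, and variables do not carry over. Pictures are saved under pics/ and viewed, at most 10 in all, crops included, and the job is handed in when it is done.

```bash
mkdir -p pics; ls; cat > h.py <<'E'
import numpy as np, cv2
from station import *
def ray(cam,px,c=None):
    c=c or calibration(cam)
    u=np.array([(px[0]-c["cx"])/c["fx"],(px[1]-c["cy"])/c["fy"]]); s=u.copy()
    for _ in range(20): s=u/(1+c["k1"]*(s@s))
    E=np.array(c["extrinsics"]); R,t=E[:3,:3],E[:3,3]
    return -R.T@t, R.T@np.array([s[0],s[1],1])
def onz(cam,px,z,c=None):
    o,d=ray(cam,px,c); return o+d*(z-o[2])/d[2]
def proj(cam,P,c=None):
    c=c or calibration(cam); E=np.array(c["extrinsics"]); p=E[:3,:3]@np.array(P)+E[:3,3]
    s=p[:2]/p[2]; s=s*(1+c["k1"]*(s@s)); return np.array([c["fx"]*s[0]+c["cx"],c["fy"]*s[1]+c["cy"]])
def tri(obs):
    A=np.zeros((3,3));b=np.zeros(3)
    for cam,px in obs:
        o,d=ray(cam,px); d/=np.linalg.norm(d); M=np.eye(3)-np.outer(d,d); A+=M;b+=M@o
    return np.linalg.solve(A,b)
def snap(cam,name=None):
    im=grab_frame(cam)
    if name: cv2.imwrite(f"pics/{name}.png",im[:,:,::-1])
    return im
E
cat > a.py <<'E'
from h import *
s=get_state();print(s["t"],s["eef_pos"],s["ee_rot"],tip_reach() if callable(tip_reach) else tip_reach)
for c in("scene","side"):
    snap(c,c)
    print(c,np.linalg.inv(np.array(calibration(c)["extrinsics"]))[:3,3].round(3))
    for q in("front_right","front_left","guide_mouth","guide_exit","stray_short_probe","long_probe","parking_block","check_stand"):
        print(q,[([round(float(v)) for v in d["location"]],round(d["conf"],2)) for d in mark_of(c,q)][:4])
print(get_state()["t"])
E
python3 a.py
```

```text
pics
0.0 [ 0.30111674 -0.60354422  0.21540987] [ 3.13991852e+00 -1.31679502e-04 -2.67890717e+00] 0.019
scene [-0.294  0.211  0.575]
front_right [([386, 264], 0.81), ([357, 272], 0.18)]
front_left [([357, 274], 0.8)]
guide_mouth []
guide_exit []
stray_short_probe [([379, 225], 0.37)]
long_probe [([379, 254], 0.77), ([417, 258], 0.72), ([351, 254], 0.45)]
parking_block [([362, 283], 0.75)]
check_stand []
side [-0.119 -0.415  0.689]
front_right [([340, 311], 0.87)]
front_left [([293, 308], 0.97)]
guide_mouth [([177, 235], 0.64)]
guide_exit [([182, 251], 0.98)]
stray_short_probe []
long_probe [([357, 274], 0.94), ([329, 269], 0.87), ([414, 319], 0.78), ([385, 287], 0.77)]
parking_block [([317, 313], 0.75), ([182, 251], 0.7)]
check_stand [([191, 272], 0.95)]
0.9
```

View pics/scene.png

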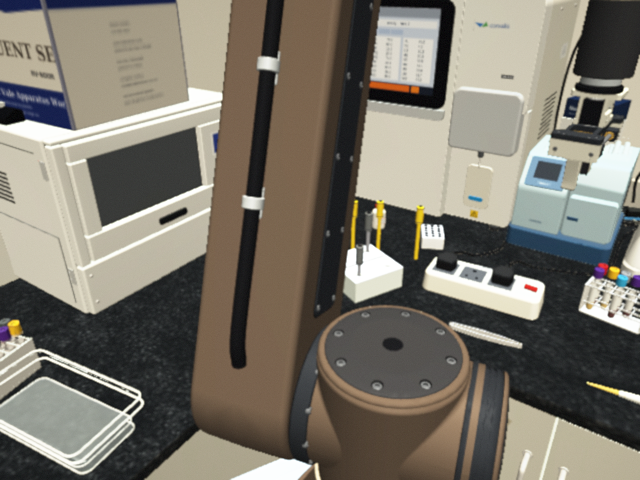

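View pics/side.png

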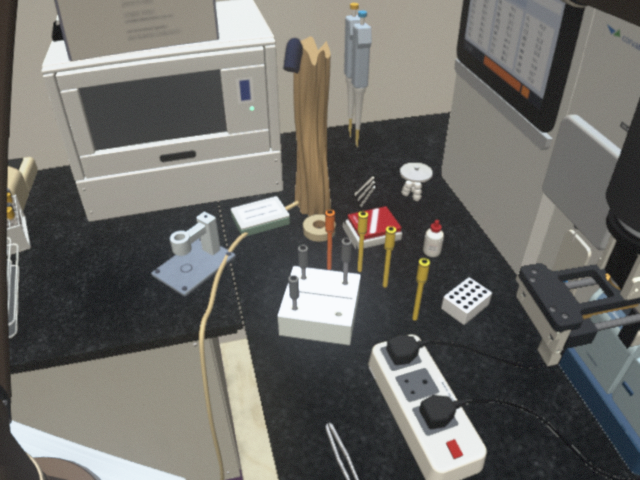

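The side picture shows the block at (318,305). Its parked short probe is at (294,290), the empty front-right hole at (339,314) and the rear probes at (303,260) and (347,258). Orange and yellow look-alikes stand behind and right, with feet near (330,268), (361,270), (386,286) and (416,319). The stand is at (185,245), with its post toward (210,235).

```bash
cat > b.py <<'E'
from h import *
z=.046
fr=onz("side",[340,312.5],z);fl=onz("side",[293,308],z)
print("fr",fr,"fl",fl,np.linalg.norm(fr-fl))
ey=(fl-fr)/np.linalg.norm(fl-fr);ex=np.array([ey[1],-ey[0],0])
print("yaw",np.degrees(np.arctan2(ex[1],ex[0])))
B=(fr+fl)/2+.035*ex;print("block c",B)
for n,p in(("rl",B+.035*ex+.035*ey),("rr",B+.035*ex-.035*ey)):
    print(n,p); 
    for h in(.046,.111,.136): p[2]=h;print(h,proj("side",p).round(),proj("scene",p).round())
p=fl.copy();p[2]=.111;print("fl top",proj("side",p).round())
for n,b,t in(("orange",[330,268],[330,211]),("y1",[361,270],[363,213]),("y2",[386,286],[390,228]),("y3",[416,319],[424,261])):
    P=onz("side",b,0);o,d=ray("side",t);k=((P-o)@d*0+ (P-o)[:2]@d[:2]/(d[:2]@d[:2]));print(n,P.round(3),"toph",(o+k*d)[2].round(3))
print("mouth",onz("side",[177,235],.085),"exit",onz("side",[182,251],.055),"stand",onz("side",[191,272],0),"post top",onz("side",[207,218],.091))
print("bottle",onz("side",[432,254],0),"slide",onz("side",[372,228],.024),"tube",onz("side",[466,300],.03),"wood",onz("side",[312,210],0),"roll",onz("side",[318,232],0.01))
E
python3 b.py; python3 - <<'E'
import cv2
a=cv2.imread('pics/side.png')[200:350,140:440]
b=cv2.imread('pics/scene.png')[190:310,340:450]
cv2.imwrite('pics/c1.png',cv2.resize(a,(800,400),interpolation=cv2.INTER_CUBIC))
E
```

```text
fr [ 0.44515364 -0.29468626  0.046     ] fl [ 0.435209  -0.2209402  0.046    ] 0.07441355362820351
yaw 7.679994754282683
block c [ 0.47486736 -0.25313582  0.046     ]
rl [ 0.50487601 -0.21377237  0.046     ]
0.046 [301. 277.] [340. 260.]
0.111 [300. 248.] [340. 232.]
0.136 [300. 236.] [340. 221.]
rr [ 0.51423082 -0.28314446  0.046     ]
0.046 [343. 281.] [366. 251.]
0.111 [344. 252.] [367. 224.]
0.136 [344. 240.] [368. 213.]
fl top [292. 279.]
orange [ 0.586 -0.243  0.   ] toph 0.131
y1 [ 0.596 -0.299  0.   ] toph 0.131
y2 [ 0.567 -0.35   0.   ] toph 0.132
y3 [ 0.503 -0.412  0.   ] toph 0.131
mouth [0.51017129 0.0109607  0.085     ] exit [0.50398431 0.00373817 0.055     ] stand [ 0.50983691 -0.00159354  0.        ] post top [ 0.56059959 -0.0241937   0.091     ]
bottle [ 0.67247893 -0.41968963  0.        ] slide [ 0.68995899 -0.29950233  0.024     ] tube [ 0.53829836 -0.48717264  0.03      ] wood [ 0.74484461 -0.16448782  0.        ] roll [ 0.66790461 -0.1983048   0.01      ]
```

View pics/c1.png

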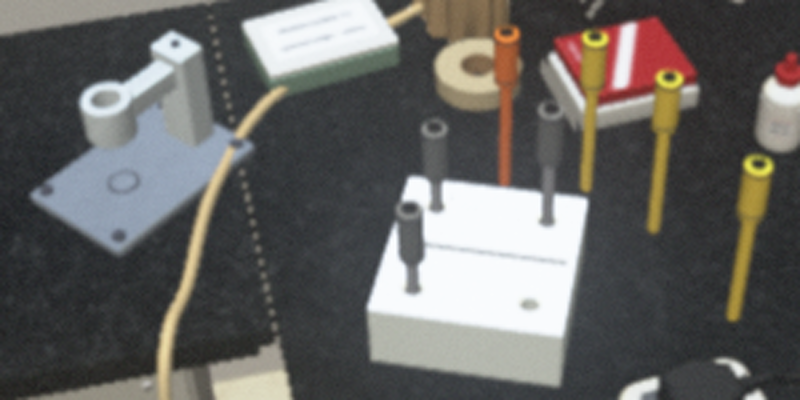

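The crop shows the rear-right probe is the tall one (548,105), so it is the long probe. The rear-left probe (433,125) is the stray and the empty hole is at (530,304). The guide ring is at (107,100), with its post toward (180,80). I'll move above the block and look again.

```bash
python3 -m handwheel '[{"delta_pos":[0.3,0.8,0.28],"dr":[0,0,2.62]},{"delta_pos":[0.3,0.8,0.28],"dr":[0,0,2.62]},{"delta_pos":[0.3,0.8,0.28],"dr":[0,0,2.62]},{"delta_pos":[0.3,0.8,0.28],"dr":[0,0,2.62]},{"delta_pos":[0.3,0.8,0.28],"dr":[0,0,2.62]},{"delta_pos":[0.3,0.8,0.28],"dr":[0,0,2.62]},{"delta_pos":[0.3,0.8,0.28],"dr":[0,0,2.62]},{"delta_pos":[0.3,0.8,0.28],"dr":[0,0,2.62]},{"delta_pos":[0.3,0.8,0.28],"dr":[0,0,2.62]},{"delta_pos":[0.3,0.8,0.28],"dr":[0,0,2.62]}]' 0.09 25
python3 -m handwheel '[{"delta_pos":[0.5,0.7,0],"dr":[0,0,0]},{"delta_pos":[0.5,0.7,0],"dr":[0,0,0]},{"delta_pos":[0.5,0.7,0],"dr":[0,0,0]},{"delta_pos":[0.5,0.7,0],"dr":[0,0,0]},{"delta_pos":[0.5,0.7,0],"dr":[0,0,0]},{"delta_pos":[0,0,0],"dr":[0,0,0]},{"delta_pos":[0,0,0],"dr":[0,0,0]}]'
cat > c.py <<'E'
from h import *
import sys
c=calibration("wrist");snap("wrist",sys.argv[1]); print(get_state()["t"],get_state()["eef_pos"],get_state()["ee_rot"],np.linalg.inv(np.array(c["extrinsics"]))[:3,3].round(3))
for q,z in(("front_right",.046),("front_left",.046),("parking_block",0),("guide_mouth",.085)):
    print(q,[(np.round(d["location"]),round(d["conf"],2),onz("wrist",d["location"],z,c).round(4)) for d in mark_of("wrist",q)][:3])
E
python3 c.py w1
```

```text
t: 1.9
eef_pos: [0.3915, -0.363, 0.3009]
ee_rot: [-3.141, 0.0, -2.22]
force: [0.8, 0.0, 1.5]
width: 0.0398
gripper_force: 0.0
t: 2.6
eef_pos: [0.4665, -0.2585, 0.3004]
ee_rot: [-3.142, -0.0, -2.22]
force: [0.4, -0.0, 0.2]
width: 0.0402
gripper_force: 0.0
2.65 [ 0.4662392  -0.25897678  0.30041237] [-3.14158936e+00 -6.34436781e-05 -2.22101412e+00] [ 0.421 -0.318  0.468]
front_right [(array([316., 146.]), 0.67, array([ 0.4421, -0.2935,  0.046 ]))]
front_left [(array([360., 200.]), 0.85, array([ 0.4388, -0.2246,  0.046 ]))]
parking_block [(array([316., 192.]), 0.95, array([ 0.4747, -0.2516,  0.    ]))]
guide_mouth [(array([358., 194.]), 0.35, array([ 0.4359, -0.2384,  0.085 ]))]
```

View pics/w1.png

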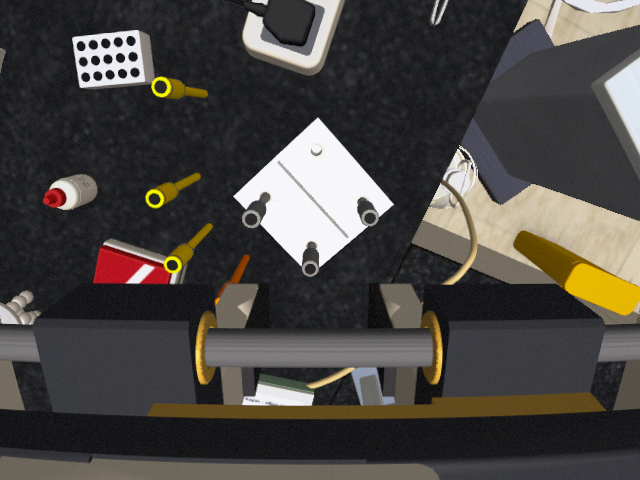

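The wrist view shows the empty hole at (316,150). The probe tops are parked (370,218), long (251,219) and stray (310,269). The block's top corners are near (318,118), (394,205) and (233,197). I'll fit the block's pose from these.

```bash
cat > d.py <<'E'
from h import *
from scipy.optimize import least_squares
c=calibration("wrist")
im=cv2.imread("pics/w1.png");m=(im.min(2)>185).astype(np.uint8)
m[:, :200]=0;m[:100]=0;m[290:]=0;m[:,420:]=0
k=cv2.findContours(m,cv2.RETR_EXTERNAL,cv2.CHAIN_APPROX_NONE)[0];k=max(k,key=cv2.contourArea)
hull=cv2.convexHull(k);print(cv2.approxPolyDP(hull,6,True)[:,0].tolist())
print(cv2.minAreaRect(np.array([onz("wrist",p,.046,c)[:2] for p in hull[:,0]],np.float32)*1000))
for n,p,z in(("parked",[370,218],.111),("long",[251,219],.136),("stray",[310,269],.111),("hole",[316.5,150.5],.046)):print(n,onz("wrist",p,z,c).round(4))
E
python3 d.py
```

```text
[[318, 118], [393, 204], [320, 266], [300, 265], [234, 195]]
((476.2168884277344, -254.228759765625), (114.99652099609375, 114.91566467285156), 4.719981670379639)
parked [ 0.4383 -0.2218  0.111 ]
long [ 0.5138 -0.286   0.136 ]
stray [ 0.5083 -0.216   0.111 ]
hole [ 0.4438 -0.2914  0.046 ]
```

```bash
python3 -m handwheel '[{"delta_pos":[0.7,0.71,-0.6],"dr":[0,0,0]},{"delta_pos":[0.7,0.71,-0.6],"dr":[0,0,0]},{"delta_pos":[0,0,-0.8],"dr":[0,0,0]},{"delta_pos":[0,0,-0.8],"dr":[0,0,0]},{"delta_pos":[0,0,-0.8],"dr":[0,0,0]},{"delta_pos":[0,0,-0.8],"dr":[0,0,0]},{"delta_pos":[0,0,-0.8],"dr":[0,0,0]},{"delta_pos":[0,0,-0.8],"dr":[0,0,0]},{"delta_pos":[0,0,-0.76],"dr":[0,0,0]},{"delta_pos":[0,0,0],"dr":[0,0,0]}]'
python3 -m handwheel '[{"delta_pos":[0,0,0],"dr":[0,0,0]},{"delta_pos":[0,0,0],"dr":[0,0,0]},{"delta_pos":[0,0,0],"dr":[0,0,0]},{"delta_pos":[0,0,0],"dr":[0,0,0]},{"delta_pos":[0,0,0],"dr":[0,0,0]}]' 1 25
```

```text
t: 3.85
eef_pos: [0.5059, -0.2165, 0.0947]
ee_rot: [3.137, -0.003, -2.223]
force: [-0.6, 0.4, 0.3]
width: 0.0398
gripper_force: 0.0
t: 4.35
eef_pos: [0.509, -0.2165, 0.0985]
ee_rot: [-3.14, 0.001, -2.221]
force: [-0.4, 0.1, 3.1]
width: 0.0119
gripper_force: 25.0
```

```bash
python3 c.py w2; python3 - <<'E'
from h import *
for c in("side",):
    snap(c,"s2")
a=cv2.imread("pics/s2.png")[190:340,200:400];a=cv2.resize(a,(533,400),interpolation=cv2.INTER_CUBIC)
b=cv2.imread("pics/w2.png")[150:420,230:410];b=cv2.resize(b,(267,400));cv2.imwrite("pics/c2.png",np.hstack([a,b]))
s=get_state();print(s["width"],s["moment"],s["force"])
E
```

```text
4.4 [ 0.50904133 -0.21653136  0.09852336] [-3.13990075e+00  7.14404010e-04 -2.22115293e+00] [ 0.463 -0.276  0.267]
front_right [(array([331.,  65.]), 0.69, array([ 0.4449, -0.2906,  0.046 ]))]
front_left [(array([418., 167.]), 0.67, array([ 0.4388, -0.2232,  0.046 ]))]
parking_block [(array([324., 155.]), 0.67, array([ 0.4766, -0.2537,  0.    ]))]
guide_mouth []
0.012465725562546106 [ 0.05171397  0.07074599 -0.04088396] [0.36799161 0.05097259 6.17753161]
```

View pics/c2.png

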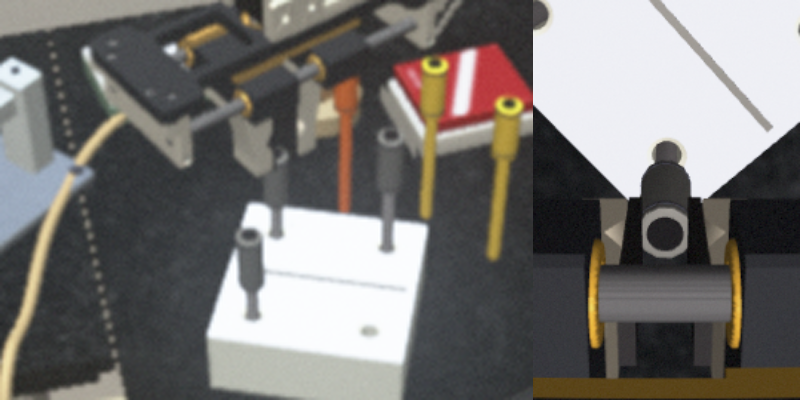

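```bash
python3 - <<'E'
from h import *
s=get_state();p=np.array(s["eef_pos"]);yaw=s["ee_rot"][2]
y=np.array([np.sin(yaw),-np.cos(yaw),0])
c=calibration("wrist")
for n,q in(("tcp",p),("tip",p-[0,0,.019]),("f1",p-[0,0,.019]+y*.008),("f2",p-[0,0,.019]-y*.008),("probe top",[.5083,-.216,.111]),("top@tcp",[p[0],p[1],.111])):
    print(n,q,"wrist",proj("wrist",q,c).round(),"side",proj("side",q).round())
a=cv2.imread("pics/s2.png")[220:290,260:360];b=cv2.imread("pics/w2.png")[270:390,240:400]
cv2.imwrite("pics/c3.png",np.vstack([cv2.resize(a,(400,280),interpolation=cv2.INTER_CUBIC),cv2.resize(b,(400,300),interpolation=cv2.INTER_CUBIC)]))
E
```

```text
tcp [ 0.50911544 -0.21655722  0.09842853] wrist [318. 294.] side [303. 253.]
tip [ 0.50911544 -0.21655722  0.07942853] wrist [318. 277.] side [303. 261.]
f1 [ 0.50274784 -0.21171432  0.07942853] wrist [335. 277.] side [299. 263.]
f2 [ 0.51548304 -0.22140012  0.07942853] wrist [301. 277.] side [307. 259.]
probe top [0.5083, -0.216, 0.111] wrist [321. 306.] side [302. 247.]
top@tcp [np.float64(0.5091154413057146), np.float64(-0.21655721882174334), 0.111] wrist [318. 307.] side [303. 247.]
```

View pics/c3.png

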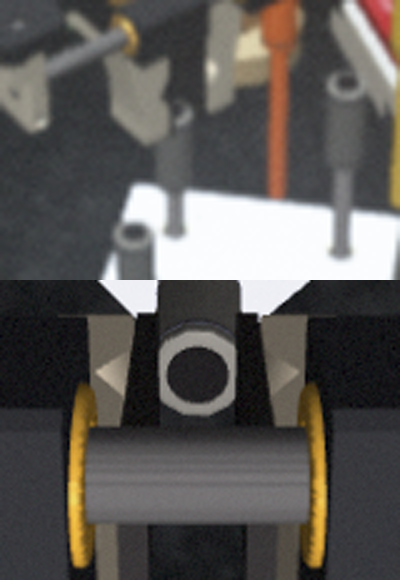

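The pads are the black parts beside the probe, and they flank it symmetrically at wrist pixel (319,306), so the grasp looks right. I'll lift it and check.

```bash
python3 -m handwheel '[{"delta_pos":[0,0,0.2],"dr":[0,0,0]},{"delta_pos":[0,0,0.4],"dr":[0,0,0]},{"delta_pos":[0,0,0.5],"dr":[0,0,0]},{"delta_pos":[0,0,0.6],"dr":[0,0,0]},{"delta_pos":[0,0,0],"dr":[0,0,0]},{"delta_pos":[0,0,0],"dr":[0,0,0]}]'
python3 - <<'E'
from h import *
print([get_state()[k] for k in("t","width","eef_pos","force","moment")])
snap("side","s3");snap("wrist","w3")
a=cv2.imread("pics/s3.png")[190:340,220:400];b=cv2.imread("pics/w3.png")[150:450,220:420]
cv2.imwrite("pics/c4.png",np.hstack([cv2.resize(a,(480,400),interpolation=cv2.INTER_CUBIC),cv2.resize(b,(267,400))]))
E
```

```text
t: 5.25
eef_pos: [0.5083, -0.2163, 0.149]
ee_rot: [-3.141, 0.001, -2.222]
force: [-0.6, 0.3, -1.6]
width: 0.0119
gripper_force: 25.0
[5.25, 0.011856987943325955, array([ 0.50834318, -0.21627901,  0.14903342]), array([-0.60228378,  0.27229897, -1.63148186]), array([-0.02041487,  0.05724598, -0.00392628])]
```

View pics/c4.png

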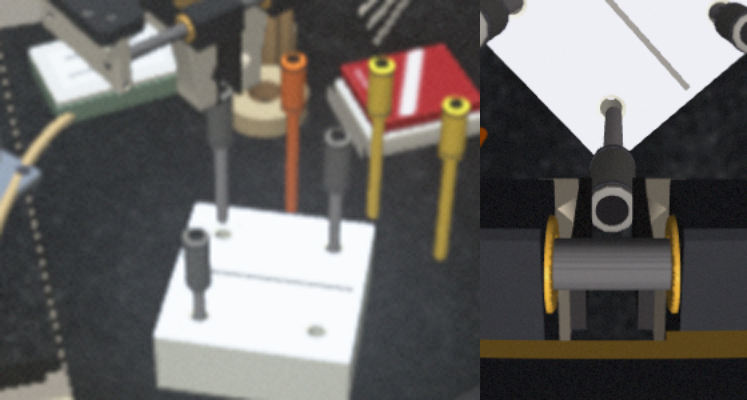

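The probe is lifted and hangs straight, with its stem clear of the hole. I'll carry it diagonally over the block to the front-right hole.

```bash
python3 -m handwheel '[{"delta_pos":[-0.2,-0.25,0.2],"dr":[0,0,0]},{"delta_pos":[-0.4,-0.47,0.2],"dr":[0,0,0]},{"delta_pos":[-0.5,-0.6,0],"dr":[0,0,0]},{"delta_pos":[-0.5,-0.6,0],"dr":[0,0,0]},{"delta_pos":[-0.34,-0.37,0],"dr":[0,0,0]},{"delta_pos":[-0.2,-0.23,-0.2],"dr":[0,0,0]},{"delta_pos":[0,0,-0.2],"dr":[0,0,0]},{"delta_pos":[0,0,0],"dr":[0,0,0]},{"delta_pos":[0,0,0],"dr":[0,0,0]},{"delta_pos":[0,0,0],"dr":[0,0,0]}]'
python3 - <<'E'
from h import *
c=calibration("wrist");print([get_state()[k] for k in("t","width","eef_pos","force")])
snap("wrist","w4")
p=np.array(get_state()["eef_pos"])
print("tip",proj("wrist",[p[0],p[1],p[2]-.0925],c),"hole pred",proj("wrist",[.4442,-.2920,.046],c),proj("wrist",[p[0],p[1],.046],c))
b=cv2.imread("pics/w4.png")[190:320,240:400];cv2.imwrite("pics/c5.png",cv2.resize(b,(640,520),interpolation=cv2.INTER_CUBIC))
E
```

```text
t: 6.35
eef_pos: [0.4447, -0.2916, 0.1485]
ee_rot: [3.142, -0.0, -2.221]
force: [0.4, 0.2, -0.7]
width: 0.0121
gripper_force: 25.0
[6.35, 0.012090734134602144, array([ 0.44467755, -0.29159839,  0.14853517]), array([ 0.42297408,  0.16138444, -0.66055638])]
tip [318.19233788 234.20470624] hole pred [318.36198567 229.07305655] [318.19059741 229.97182067]
```

View pics/c5.png

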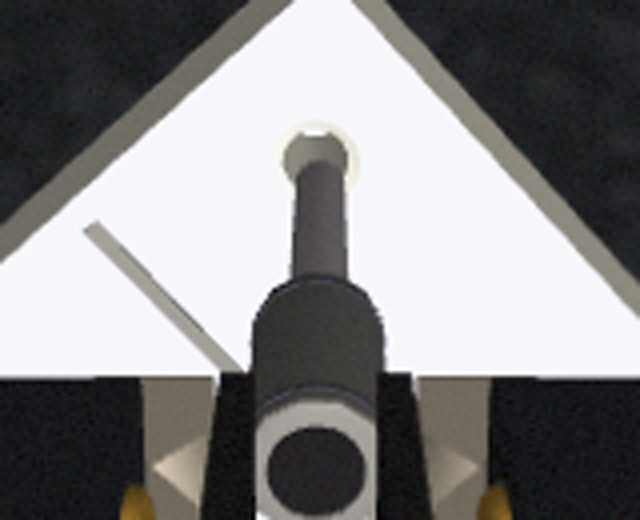

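The stem tip is at about (320,170) in the crop, with the hole just beyond at (316,158). That puts it 1–1.5 mm short, so I'll nudge it and lower it.

```bash
python3 -m handwheel '[{"delta_pos":[-0.03,-0.04,0],"dr":[0,0,0]},{"delta_pos":[0,0,-0.2],"dr":[0,0,0]},{"delta_pos":[0,0,-0.2],"dr":[0,0,0]},{"delta_pos":[0,0,-0.2],"dr":[0,0,0]},{"delta_pos":[0,0,-0.2],"dr":[0,0,0]},{"delta_pos":[0,0,0],"dr":[0,0,0]}]'
python3 -m handwheel '[{"delta_pos":[0,0,-0.2],"dr":[0,0,0]},{"delta_pos":[0,0,-0.2],"dr":[0,0,0]},{"delta_pos":[0,0,-0.2],"dr":[0,0,0]},{"delta_pos":[0,0,-0.2],"dr":[0,0,0]},{"delta_pos":[0,0,0],"dr":[0,0,0]},{"delta_pos":[0,0,0],"dr":[0,0,0]}]'
```

```text
t: 7.0
eef_pos: [0.4425, -0.293, 0.1233]
ee_rot: [3.14, -0.001, -2.222]
force: [-0.4, 0.3, -1.1]
width: 0.0117
gripper_force: 25.0
t: 7.6
eef_pos: [0.4432, -0.2932, 0.1004]
ee_rot: [3.141, -0.0, -2.221]
force: [-0.1, 0.7, -0.2]
width: 0.0119
gripper_force: 25.0
```

```bash
python3 -m handwheel '[{"delta_pos":[0,0,-0.05],"dr":[0,0,0]},{"delta_pos":[0,0,-0.04],"dr":[0,0,0]},{"delta_pos":[0,0,0],"dr":[0,0,0]},{"delta_pos":[0,0,0],"dr":[0,0,0]}]'
python3 -m handwheel '[{"delta_pos":[0,0,0],"dr":[0,0,0]},{"delta_pos":[0,0,0],"dr":[0,0,0]},{"delta_pos":[0,0,0],"dr":[0,0,0]},{"delta_pos":[0,0,0],"dr":[0,0,0]},{"delta_pos":[0,0,0.3],"dr":[0,0,0]},{"delta_pos":[0,0,0.8],"dr":[0,0,0]},{"delta_pos":[0,0,0.9],"dr":[0,0,0]},{"delta_pos":[0,0,0.9],"dr":[0,0,0]},{"delta_pos":[0,0,0.9],"dr":[0,0,0]},{"delta_pos":[0,0,0.3],"dr":[0,0,0]}]' 0.09 25
python3 - <<'E'
from h import *
c=calibration("wrist");p=np.array(get_state()["eef_pos"]);print(get_state()["t"],p)
snap("wrist","w5")
for n,q in(("short top if home",[.4442,-.292,.111]),("long top",[.514,-.2862,.136])):print(n,proj("wrist",q,c).round(1))
for q in("stray_short_probe","long_probe"):print(q,[(np.round(d["location"]),round(d["conf"],2)) for d in find_in("wrist",q)][:6])
snap("side","s5")
for n,q in(("short top",[.4442,-.292,.111]),("parked top",[.4384,-.222,.111])):print(n,proj("side",q).round(1))
a=cv2.imread("pics/s5.png")[190:340,220:400];b=cv2.imread("pics/w5.png")[150:450,150:450]
cv2.imwrite("pics/c6.png",np.hstack([cv2.resize(a,(400,400),interpolation=cv2.INTER_CUBIC),cv2.resize(b,(400,400))]))
E
```

```text
t: 8.0
eef_pos: [0.4438, -0.2934, 0.0985]
ee_rot: [-3.14, 0.0, -2.221]
force: [0.3, 0.5, 4.1]
width: 0.0125
gripper_force: 25.0
t: 9.0
eef_pos: [0.4444, -0.2938, 0.2246]
ee_rot: [-3.137, 0.001, -2.221]
force: [-0.4, 0.2, 0.1]
width: 0.04
gripper_force: 0.0
9.0 [ 0.4444392  -0.29378896  0.22456929]
short top if home [320.8 227.3]
long top [242.2 305.3]
stray_short_probe [(array([317., 224.]), 0.96)]
long_probe [(array([140., 262.]), 0.94), (array([147., 145.]), 0.71), (array([258., 271.]), 0.65)]
short top [339.1 283.2]
parked top [292.8 277.3]
```

View pics/c6.png

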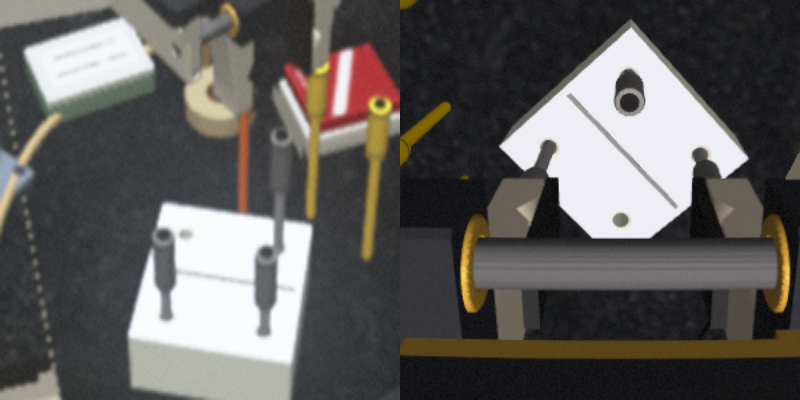

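The stray is home: floor contact read 4 N and its top matches the prediction at side (339,284). The parked short and long probes are undisturbed. Next is the long probe.

```bash
python3 -m handwheel '[{"delta_pos":[0.5,0.05,0],"dr":[0,0,0]},{"delta_pos":[0.7,0.07,0],"dr":[0,0,0]},{"delta_pos":[0.7,0.07,0],"dr":[0,0,0]},{"delta_pos":[0.42,0.05,0],"dr":[0,0,0]},{"delta_pos":[0,0,-0.5],"dr":[0,0,0]},{"delta_pos":[0,0,-0.7],"dr":[0,0,0]},{"delta_pos":[0,0,-0.7],"dr":[0,0,0]},{"delta_pos":[0,0,-0.7],"dr":[0,0,0]},{"delta_pos":[0,0,-0.7],"dr":[0,0,0]},{"delta_pos":[0,0,-0.25],"dr":[0,0,0]}]'
python3 -m handwheel '[{"delta_pos":[0,0,0],"dr":[0,0,0]},{"delta_pos":[0,0,0],"dr":[0,0,0]},{"delta_pos":[0,0,0],"dr":[0,0,0]}]'
python3 - <<'E'
from h import *
s=get_state();print(s["t"],s["eef_pos"])
E
```

```text
t: 10.2
eef_pos: [0.5114, -0.2854, 0.1114]
ee_rot: [3.137, -0.002, -2.222]
force: [0.4, 0.7, 0.1]
width: 0.0398
gripper_force: 0.0
t: 10.5
eef_pos: [0.5136, -0.2862, 0.1155]
ee_rot: [-3.14, 0.001, -2.221]
force: [-0.0, 0.2, 0.7]
width: 0.04
gripper_force: 0.0
10.5 [ 0.51357117 -0.2862173   0.11545258]
```

```bash
python3 -m handwheel '[{"delta_pos":[0,0,0.08],"dr":[0,0,0]},{"delta_pos":[0,0,0],"dr":[0,0,0]}]'
python3 -m handwheel '[{"delta_pos":[0,0,0],"dr":[0,0,0]},{"delta_pos":[0,0,0],"dr":[0,0,0]},{"delta_pos":[0,0,0],"dr":[0,0,0]},{"delta_pos":[0,0,0],"dr":[0,0,0]},{"delta_pos":[0,0,0],"dr":[0,0,0]},{"delta_pos":[0,0,0],"dr":[0,0,0]}]' 1 30
python3 -m handwheel '[{"delta_pos":[0,0,0.3],"dr":[0,0,0]},{"delta_pos":[0,0,0.6],"dr":[0,0,0]},{"delta_pos":[0,0,0.8],"dr":[0,0,0]},{"delta_pos":[0,0,0.8],"dr":[0,0,0]},{"delta_pos":[0,0,0.8],"dr":[0,0,0]},{"delta_pos":[0,0,0.6],"dr":[0,0,0]},{"delta_pos":[0,0,0.3],"dr":[0,0,0]}]'
```

```text
t: 10.7
eef_pos: [0.5134, -0.2862, 0.1179]
ee_rot: [-3.14, 0.001, -2.221]
force: [0.0, 0.3, -0.1]
width: 0.0402
gripper_force: 0.0
t: 11.3
eef_pos: [0.5129, -0.286, 0.1167]
ee_rot: [3.142, -0.0, -2.222]
force: [-0.3, -0.7, 0.5]
width: 0.0141
gripper_force: 30.0
t: 12.0
eef_pos: [0.5135, -0.2863, 0.2453]
ee_rot: [-3.139, 0.001, -2.221]
force: [0.3, -0.7, -1.2]
width: 0.0145
gripper_force: 30.0
```

```bash
python3 -m handwheel '[{"delta_pos":[0.05,0.4,0],"dr":[0,0,0]},{"delta_pos":[0.05,0.7,0],"dr":[0,0,0]},{"delta_pos":[0.05,0.9,0],"dr":[0,0,0]},{"delta_pos":[0.05,1,0],"dr":[0,0,0]},{"delta_pos":[0.05,1,0],"dr":[0,0,0]},{"delta_pos":[0.05,1,0],"dr":[0,0,0]},{"delta_pos":[0.05,1,0],"dr":[0,0,0]},{"delta_pos":[0.05,1,0],"dr":[0,0,0]},{"delta_pos":[0.05,1,0],"dr":[0,0,0]},{"delta_pos":[0,0.9,0],"dr":[0,0,0]}]'
python3 -m handwheel '[{"delta_pos":[0,0.9,0],"dr":[0,0,0]},{"delta_pos":[0,0.5,0],"dr":[0,0,0]},{"delta_pos":[0,0.3,0],"dr":[0,0,0]},{"delta_pos":[0,0,0],"dr":[0,0,0]},{"delta_pos":[0,0,0],"dr":[0,0,0]},{"delta_pos":[0,0,0],"dr":[0,0,0]}]'
cat > e.py <<'E'
from h import *
import sys
c=calibration("wrist");s=get_state();p=np.array(s["eef_pos"]);snap("wrist",sys.argv[1]);print(s["t"],p,s["ee_rot"],s["width"])
for q,z in(("guide_mouth",.085),("guide_exit",.055),("check_stand",0),("long_probe",p[2]-.1107),("long_probe_stem",p[2]-.0727)):
    print(q,[(np.round(d["location"],1),round(d["conf"],2),onz("wrist",d["location"],z,c).round(4)) for d in mark_of("wrist",q)][:3])
print("pred tip px",proj("wrist",p-[0,0,.1107],c).round(1))
E
python3 e.py w6
```

```text
t: 13.0
eef_pos: [0.5255, -0.0171, 0.2417]
ee_rot: [3.14, -0.001, -2.221]
force: [-0.4, 1.2, -0.3]
width: 0.0145
gripper_force: 30.0
t: 13.6
eef_pos: [0.5262, 0.0312, 0.2427]
ee_rot: [3.141, -0.0, -2.222]
force: [-0.2, 0.1, -0.3]
width: 0.014
gripper_force: 30.0
13.6 [0.52622578 0.0312414  0.24265645] [ 3.14146272e+00 -2.80690674e-04 -2.22241644e+00] 0.014035600414335887
guide_mouth [(array([321. , 175.5]), 0.6, array([0.5075, 0.0102, 0.085 ]))]
guide_exit [(array([314.6, 169.8]), 0.9, array([0.5113, 0.0067, 0.055 ]))]
check_stand [(array([318.9, 160.4]), 0.8, array([0.5072, 0.0075, 0.    ]))]
long_probe [(array([317.3, 227.1]), 0.78, array([0.5268, 0.0311, 0.132 ])), (array([131.3, 208.3]), 0.3, array([ 0.6194, -0.0563,  0.132 ]))]
long_probe_stem [(array([318.5, 246.7]), 0.77, array([0.5273, 0.033 , 0.17  ]))]
pred tip px [318.2 226.8]
```

```bash
python3 - <<'E'
from h import *
c=calibration("wrist");b=cv2.imread("pics/w6.png")
b=cv2.resize(b[110:240,240:400],(800,600)[:0] or (720,585),interpolation=cv2.INTER_CUBIC)
for r,z,col in((.010,.085,(0,0,255)),(.017,.085,(0,255,0))):
    pts=[(proj("wrist",[.508+r*np.cos(a),.009+r*np.sin(a),z],c)-[240,110])*4.5 for a in np.linspace(0,6.28,60)]
    cv2.polylines(b,[np.int32(pts)],True,col,1)
    print(r,np.min(pts,0),np.max(pts,0))
cv2.imwrite("pics/c7.png",b)
E
```

```text
0.01 [298.18668382 229.38418139] [415.57650184 346.45785979]
0.017 [257.09234991 187.58076883] [456.63109474 386.59632668]
```

View pics/c7.png

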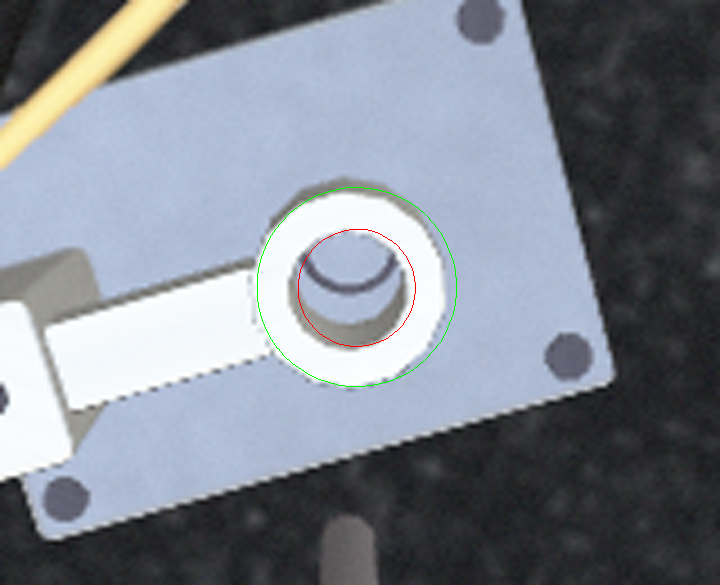

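The bore's outline is centred at about (349,290) in the crop, slightly left of the overlay's (357,288). The stem tip shows at (348,515).

```bash
python3 - <<'E'
from h import *
c=calibration("wrist");p=np.array(get_state()["eef_pos"])
g=onz("wrist",[240+349.5/4.5,110+290/4.5],.085,c);print("ring",g)
t=p-[0,0,.1107]
pts=np.array([(proj("wrist",t+[.004*np.cos(a),.004*np.sin(a),0],c)-[240,110])*4.5 for a in np.linspace(0,6.28,60)]);print("pred tip outline",pts.min(0),pts.max(0))
for o in(np.array([-.001,0,0]),np.array([0,-.001,0])):print(o,(proj("wrist",t+o,c)-proj("wrist",t,c))*4.5)
print("delta units",(g-p)/.03,"p",p)
E
```

```text
ring [0.50917317 0.00845599 0.085     ]
pred tip outline [325.2848652  499.54198201] [378.37980283 550.83552286]
[-0.001  0.     0.   ] [ 5.28592084 -3.88892048]
[ 0.    -0.001  0.   ] [-4.02687011 -5.10665834]
delta units [-0.57201628 -0.77283409 -5.25982604] p [0.52633366 0.03164101 0.24279478]
```

```bash
python3 -m handwheel '[{"delta_pos":[-0.3,-0.4,0],"dr":[0,0,0]},{"delta_pos":[-0.34,-0.43,0],"dr":[0,0,0]},{"delta_pos":[0,0,-0.3],"dr":[0,0,0]},{"delta_pos":[0,0,-0.4],"dr":[0,0,0]},{"delta_pos":[0,0,-0.3],"dr":[0,0,0]},{"delta_pos":[0,0,0],"dr":[0,0,0]},{"delta_pos":[0,0,0],"dr":[0,0,0]},{"delta_pos":[0,0,0],"dr":[0,0,0]},{"delta_pos":[0,0,0],"dr":[0,0,0]}]'
cat >> e.py <<'E'
# tip far edge and bore geometry, predicted vs seen
im=cv2.imread(f"pics/{sys.argv[1]}.png");g=np.array([.5092,.0085,.085])
for n,q,r in(("bore",g,.010),("ring",g,.017),("tip",p-[0,0,.1107],.004)):
    pts=np.array([proj("wrist",q+[r*np.cos(a),r*np.sin(a),0],c) for a in np.linspace(0,6.28,60)]);print(n,pts.min(0).round(1),pts.max(0).round(1))
gr=cv2.cvtColor(im,cv2.COLOR_BGR2GRAY)
u=int(round(proj("wrist",p-[0,0,.1107],c)[0]));print("col",u,"rows160..",gr[160:245:1,u].tolist())
for r in map(int,sys.argv[2:]):print("row",r,"cols285..",gr[r,285:355].tolist())
E
python3 e.py w7 200 215 225
```

```text
t: 14.8
eef_pos: [0.5074, 0.0073, 0.213]
ee_rot: [-3.141, 0.0, -2.221]
force: [-0.6, -0.1, 0.4]
width: 0.0145
gripper_force: 30.0
14.8 [0.50742468 0.00728689 0.21304879] [-3.14127519e+00  3.34509697e-04 -2.22126868e+00] 0.014494475473135432
guide_mouth [(array([319. , 219.6]), 0.76, array([0.5067, 0.0072, 0.085 ]))]
guide_exit [(array([317. , 213.1]), 0.78, array([0.5092, 0.0081, 0.055 ]))]
check_stand [(array([319.1, 194.6]), 0.68, array([0.5052, 0.0057, 0.    ]))]
long_probe [(array([67.8, 26.2]), 0.97, array([ 0.5535, -0.1916,  0.1023])), (array([317.1, 231.4]), 0.73, array([0.5101, 0.0095, 0.1023])), (array([316.1, 213.9]), 0.3, array([ 0.5032, -0.0006,  0.1023]))]
long_probe_stem [(array([48.8, 20.7]), 0.66, array([ 0.5475, -0.1819,  0.1403])), (array([316.2, 246.4]), 0.56, array([0.5096, 0.0081, 0.1403]))]
pred tip px [318.2 226.6]
bore [303.4 209.5] [331.2 236.4]
ring [293.6 199.8] [340.9 245.6]
tip [312.3 220.9] [324.1 232.3]
col 318 rows160.. [187, 187, 186, 189, 184, 187, 185, 187, 187, 185, 183, 185, 182, 180, 184, 185, 184, 185, 181, 184, 183, 181, 184, 185, 186, 185, 184
[... 679 characters left out ...]
 125, 125, 125, 130, 133, 143, 127, 244, 250, 250, 250, 250, 249, 249, 249, 248, 209, 185, 183, 187, 189, 188, 186, 183, 187, 189, 187, 185, 183, 186, 187, 183, 186, 187, 185, 184, 184, 184, 185, 182, 164, 250, 251, 251, 251, 251, 251, 250, 250, 249, 236, 171, 186, 185, 183, 185, 186, 185, 185, 186, 186, 183, 187, 187, 187, 187, 187]
row 225 cols285.. [248, 248, 248, 247, 248, 248, 248, 248, 246, 223, 251, 250, 250, 251, 250, 250, 250, 245, 155, 156, 151, 150, 153, 150, 150, 146, 145, 156, 158, 129, 86, 90, 93, 97, 102, 130, 125, 122, 122, 120, 122, 123, 119, 115, 115, 166, 251, 251, 252, 251, 252, 251, 251, 251, 216, 188, 187, 185, 184, 182, 184, 184, 180, 180, 183, 183, 183, 185, 184, 184]
```

The bore edges match the prediction: top row 209, columns 303–330. The tip's far edge at row 224 puts the stem within about 1 mm of the ring axis, so I'll lower it.

```bash
python3 -m handwheel '[{"delta_pos":[0,0,-0.15],"dr":[0,0,0]},{"delta_pos":[0,0,-0.25],"dr":[0,0,0]},{"delta_pos":[0,0,-0.25],"dr":[0,0,0]},{"delta_pos":[0,0,-0.25],"dr":[0,0,0]},{"delta_pos":[0,0,-0.25],"dr":[0,0,0]},{"delta_pos":[0,0,0],"dr":[0,0,0]}]'
python3 -m handwheel '[{"delta_pos":[0,0,-0.25],"dr":[0,0,0]},{"delta_pos":[0,0,-0.25],"dr":[0,0,0]},{"delta_pos":[0,0,-0.25],"dr":[0,0,0]},{"delta_pos":[0,0,-0.25],"dr":[0,0,0]},{"delta_pos":[0,0,-0.18],"dr":[0,0,0]},{"delta_pos":[0,0,0],"dr":[0,0,0]},{"delta_pos":[0,0,0],"dr":[0,0,0]},{"delta_pos":[0,0,0],"dr":[0,0,0]},{"delta_pos":[0,0,0],"dr":[0,0,0]}]'
python3 - <<'E'
from h import *
s=get_state();p=np.array(s["eef_pos"]);print(p,s["ee_rot"],s["force"]);c=calibration("wrist")
im=snap("wrist","w8");gr=cv2.cvtColor(im,cv2.COLOR_RGB2GRAY)
g=np.array([.5092,.0085,.085])
for n,q,r in(("bore",g,.010),("ring",g,.017),("stem@85",np.r_[p[:2],.085],.004),("stem@105",np.r_[p[:2],.105],.004)):
    pts=np.array([proj("wrist",q+[r*np.cos(a),r*np.sin(a),0],c) for a in np.linspace(0,6.28,60)]);print(n,pts.min(0).round(1),pts.max(0).round(1))
u=int(round(proj("wrist",g,c)[0]));print("col",u,gr[160:290,u].tolist())
for r in(205,215,225,235,245):print("row",r,"cols280..",gr[r,280:360].tolist())
im=snap("side","s8")
for q in("long_probe","long_probe_stem","guide_mouth","guide_exit"):print(q,[(np.round(d["location"],1),round(d["conf"],2)) for d in mark_of("side",q)][:3])
print(proj("side",g),proj("side",[g[0],g[1],.055]),proj("side",[p[0],p[1],.0325]))
E
```

```text
t: 15.7
eef_pos: [0.5063, 0.0069, 0.1768]
ee_rot: [3.14, -0.002, -2.222]
force: [-0.3, 0.4, -0.5]
width: 0.0141
gripper_force: 30.0
t: 16.6
eef_pos: [0.5073, 0.0072, 0.1432]
ee_rot: [-3.141, 0.001, -2.221]
force: [0.4, -1.2, -1.3]
width: 0.0145
gripper_force: 30.0
[0.50734458 0.00720085 0.14319134] [-3.14123992e+00  5.55167094e-04 -2.22145449e+00] [ 0.42025945 -1.20630784 -1.29281211]
bore [299.2 237.6] [334.8 271.3]
ring [286.7 225.4] [347.3 282.8]
stem@85 [311.1 244.2] [325.4 257.8]
stem@105 [310.5 255.9] [326.  270.5]
col 317 [174, 176, 176, 176, 178, 175, 173, 175, 175, 176, 178, 176, 180, 177, 177, 180, 177, 178, 177, 181, 177, 175, 175, 173, 174, 175, 175, 175, 173, 171, 175, 174, 174, 173, 173, 172, 174, 175, 175, 174, 174, 175, 175, 174, 176, 176, 152, 92, 94, 141, 174, 177, 177, 161, 126, 130, 125, 126, 129, 131, 131, 130, 134, 137, 149, 197, 248, 248, 248, 247, 246, 246, 247, 247, 247, 245, 188, 89, 88, 92, 91, 89, 90, 90, 91, 88, 94, 89, 91, 88, 91, 91, 89, 91, 90, 90, 93, 92, 92, 91, 91, 90, 91, 92, 89, 70, 59, 82, 61, 61, 68, 68, 65, 61, 65, 65, 64, 65, 63, 62, 67, 66, 6
[... 1797 characters left out ...]
244, 245, 244, 245, 238, 139, 144, 176, 176, 179, 176, 178, 176, 180, 180, 175, 84, 80, 83, 84, 82, 87, 88, 93, 97, 97, 102, 101, 105, 137, 173, 174, 177, 173, 175, 155, 118, 247, 248, 247, 247, 248, 247, 247, 247, 247, 247, 247, 246, 196, 178, 179, 176, 174, 176, 179, 176, 174, 172, 174, 175, 175, 175, 176, 175]
long_probe [(array([413.8, 317.4]), 0.87), (array([385.1, 288.4]), 0.83), (array([183.2, 260.5]), 0.79)]
long_probe_stem [(array([329. , 253.8]), 0.92), (array([359.7, 257. ]), 0.85), (array([387.3, 270.8]), 0.71)]
guide_mouth [(array([176.3, 233.4]), 0.84)]
guide_exit [(array([181.2, 250.4]), 0.67)]
[178.02598011 235.58734544] [180.86771982 248.62556378] [183.14223721 258.87357861]
```

```bash
python3 -m handwheel '[{"delta_pos":[0.015,-0.01,0],"dr":[0,0,0]},{"delta_pos":[0,0,0],"dr":[0,0,0]},{"delta_pos":[0,0,0],"dr":[0,0,0]},{"delta_pos":[0,0,0],"dr":[0,0,0]},{"delta_pos":[0,0,0],"dr":[0,0,0]},{"delta_pos":[0,0,0],"dr":[0,0,0]},{"delta_pos":[0,0,0],"dr":[0,0,0]},{"delta_pos":[0,0,0],"dr":[0,0,0]}]'
python3 -c "
from station import *
print(get_state()['qd'],get_state()['moment']);print(job_done())"
```

```text
t: 17.7
eef_pos: [0.5075, 0.0068, 0.1428]
ee_rot: [3.142, -0.0, -2.222]
force: [0.4, -0.7, -0.8]
width: 0.014
gripper_force: 30.0
[ 0.001325    0.00193154  0.00060584  0.00202775 -0.00045753  0.0009306 ] [0.01341844 0.01406108 0.04066219]
the job is handed in; nothing more can be done
None
```

I handed the job in at 17.7 s: the stray short probe is home in the front-right hole, and the long probe is held still in the guide ring, tip about 32 mm above the worktop. I estimate it is centred to within 1–2 mm, and no force reading suggested contact with the stand.

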